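# Sweep the used caps into the collecting tray

## Task

Clear the lab bench: sweep the three loose orange screw caps across the bench and in through the open side of the blue collecting tray, until each lies wholly inside it. Only push them, never lift one off the bench, and leave the beaker, the vial and the white bottle standing where they are.

Things in the scene. Friction and masses are not known exactly. Their poses are not given: they have to be found in the camera images.
- tray: Blue collecting tray fixed to the bench, yellow floor. Inside 120 mm deep and 190 mm wide; three walls 30 mm high and 5 mm thick, fourth side fully open and facing roughly to the right of the robot (towards the caps). The floor is flush with the bench (no lip). Origin: centre of the floor at bench height; x points inward from the open side to the back wall, y along the open side, z up.
- tray_mouth (a point): Middle of the tray's open side, at bench height (60 mm from the tray's origin along its -x); same axes as the tray: x points into the tray, the side walls' inner faces at y = +95 and -95 mm, the back wall at x = 120 mm.
- cap_a_center (a point): Centre of a loose orange screw cap with a red disc on top, lying flat: 36 mm diameter (37.2 over its ribs), 16 mm high, 14 to 28 g; this point is half-way up, 8 mm above the bench. It slides on the bench when pushed.
- cap_b_center (a point): Centre of a loose orange screw cap with a red disc on top, lying flat: 36 mm diameter (37.2 over its ribs), 16 mm high, 14 to 28 g; this point is half-way up, 8 mm above the bench. It slides on the bench when pushed.
- cap_c_center (a point): Centre of a loose orange screw cap with a red disc on top, lying flat: 36 mm diameter (37.2 over its ribs), 16 mm high, 14 to 28 g; this point is half-way up, 8 mm above the bench. It slides on the bench when pushed.
- beaker: Small greenish glass beaker standing loose on the bench, 40 mm diameter, 50 mm high. Origin at the centre of its underside.
- vial: Small amber glass vial with white cap standing loose on the bench, 30 mm diameter, 48 mm high. Origin at the centre of its underside.
- reagent_bottle: White plastic bottle standing loose at the robot's right edge of the work, 60 mm diameter, 130 mm high. Origin at the centre of its underside.
- tube_rack: Blue wire rack with glass test tubes, fixed to the bench to the left of the tray, 64 x 176 mm and 106 mm high. Origin at the centre of its underside, long side along its y.

How it is judged:
At the end, for the whole second after the job is handed in: Each of the three caps lies on the tray's floor, wholly inside: its centre at least 18 mm (its radius) past the open side and between the walls (x of cap_a_center in the frame of tray_mouth between 0.018 and 0.12 m and y of cap_a_center in the frame of tray_mouth between -0.095 and 0.095 m and height (world z) of each of cap_a_center, cap_b_center, cap_c_center below 0.018 m and x of cap_b_center in the frame of tray_mouth between 0.018 and 0.12 m and y of cap_b_center in the frame of tray_mouth between -0.095 and 0.095 m and x of cap_c_center in the frame of tray_mouth between 0.018 and 0.12 m and y of cap_c_center in the frame of tray_mouth between -0.095 and 0.095 m); the robot touches nothing.
It fails at once if a cap is lifted more than 15 mm off the bench (height (world z) of any of cap_a_center, cap_b_center, cap_c_center above 0.023 m).
It fails at once if the beaker, the vial or the bottle is moved more than 10 mm or tipped more than 0.25 rad (distance of any of beaker, vial, reagent_bottle from where it was at the start of the episode above 0.01 m or angle between any of beaker, vial, reagent_bottle's own z axis and vertical above 0.25 rad).
It also fails if it takes over 54 s, if anything falls off the work surface, if the arm or the gripper's body presses on something with over 40 N, if the wrist force passes 120 N, or if a joint passes its speed limit or range.

## Robot

A 6-joint arm with a two-finger parallel gripper is mounted at the origin on the work surface. World frame = base frame: x ahead of the robot, y to its left, z up, the work surface at z = 0. Lengths are in m, angles in rad, forces in N, time in s.
With the tool pointing down it reaches from about 0.35 to 0.975 m from the base axis. Payload 4.9 kg.
Tool frame: the origin (TCP) lies midway between the tips of the shut fingers; the grasp point (between the pads) lies behind it (manip.grasp_offset is the y of the grasp point in the tool frame, in m); y points along the fingers, z is the direction in which the jaws open and shut, and the axes are right-handed (so a half turn about y gives the same grasp; the last joint's range is limited). The gripper opens to 85 mm and grips with 20 to 120 N. Pads are 22 mm wide; open, the fingers measure 114 mm over their backs; the gripper's body (76 mm by 85 mm) begins 54 mm behind the grasp point. The pads swing forward as they close: fully open they stand 13 mm farther back than shut.
Start: joints at [-1.223, 0.053, 1.613, -0, 1.476, -0.119], TCP at [0.281, -0.558, 0.231] pointing down, gripper open.
Joint ranges: [-3.01, 3.01], [-1.01, 2.22], [0.06, 2.58], [-1.02, 4.17], [0.09, 2.62], [-3.14, 3.14]. Speed limits (rad/s): [2.57, 2.57, 3.14, 3.14, 3.14, 3.14].

## Interface

Orientations are given as a unit quaternion [w, x, y, z].
In Python, from plant import manip gives the robot as it stands. The module is installed in compiled form; this text tells all that it offers.
- The arm moves only by the shell command python3 -m jog 'ROWS'. ROWS is a JSON object of lists of equal length, an entry for each row: "offset": the shift along the world's x, y, z in units of 50 mm (1.0 is 50 mm), a list of three; "angular": the turn, a rotation vector about the world's x, y, z in units of 6 degrees (1.0 is 6 degrees), a list of three; "jaw": the finger opening in mm, from 0 to 85.4. In form: {"offset": [[tx, ty, tz], ...], "angular": [[ax, ay, az], ...], "jaw": [jaw, ...]}. A call has 1 to 12 rows; each row shifts and turns the commanded pose from where the row before left it; what a row does not reach is not made up. A row lasts 1/10 s, in which the tool goes at most 50 mm and 8.59 degrees, less where a joint would pass 70% of its speed; a pose out of reach is approached as far as the arm can. A call is refused whole if a number of a shift passes 1 or a number of a turn 1, either way. A call with a gripper value outside its range is refused whole. The fingers move at their own pace and stop on an object; the grip force is fixed at half the most. Time passes only in rows, so rows that do not move let the fingers close. It gives the time, the measured TCP pose, the force and the opening at its end, in the units of the state.
- manip.state(): the state, without advancing time (a new reading comes with each control period).
- manip.grab_frame(name): name is "scene" or "top" or "wrist"; returns the picture (420x560x3 uint8, blue, green, red); there is no depth.
- manip.camera_model(name): a dict with "fx", "fy", "cx", "cy" (pixels), "rvec" (rotation vector, rad) and "tvec" (3), from world to camera coordinates, as OpenCV has them; the wrist camera has in their place "mount" (4x4, takes a point from camera to tool coordinates, whose origin is the TCP and whose axes are the tool frame's). Camera axes: x right, y down, z forward; pixel columns grow to the right and rows downward; lengths in m; the calibration is good to about 2 mm. A picture is of the moment at which its call begins: read the wrist's pose just before it. camera_model takes no time and is no camera call.
- manip.job_done(): hands the job in, once; it reports no verdict.
The state is a dict: "time": time; "joint_pos": joint angles; "joint_vel": joint speeds; "joint_efforts": joint torques, N m; "tool_pos": TCP position; "tool_rot": TCP orientation; "contact_force": force on the tool from outside, world axes, zero at the start; "ft_torque": the same for the moment, N m; "gripper_width": opening from 0.0 (shut) to 1.0 (fully open).
Only numpy, scipy, OpenCV 4.12 (cv2) and the standard library are available. Lean on these libraries where they do the work, as an engineer would, in place of code of your own. Each camera call takes 0.05 s, during which the arm holds its last target.

## Working session

There is one attempt and no reset: what is moved stays moved. The work goes in short steps, Python scripts to look and compute and a shell command to move; the robot and the scene stay as the last step left them, time stands still between calls to the robot, and variables do not carry over. Pictures are saved under pics/ and viewed, and the job is handed in when it is done.

```bash
mkdir -p pics
cat > h.py <<'E'
import numpy as np, cv2
from plant import manip
def proj(name,P):
    c=manip.camera_model(name);K=np.array([[c['fx'],0,c['cx']],[0,c['fy'],c['cy']],[0,0,1.]])
    return cv2.projectPoints(np.float64(P).reshape(-1,1,3),np.float64(c['rvec']),np.float64(c['tvec']),K,None)[0].reshape(-1,2)
def unproj(name,uv,z):
    c=manip.camera_model(name);R=cv2.Rodrigues(np.float64(c['rvec']))[0];t=np.float64(c['tvec']).ravel()
    o=-R.T@t;out=[]
    for u,v in np.atleast_2d(uv):
        d=R.T@np.array([(u-c['cx'])/c['fx'],(v-c['cy'])/c['fy'],1]);out.append(o+d*(z-o[2])/d[2])
    return np.array(out)
E
python3 - <<'E'
from h import *
for n in("top","scene"):
    cv2.imwrite(f"pics/{n}0.png",manip.grab_frame(n))
s=manip.state();print(s['time'],s['tool_pos'],s['tool_rot'],s['gripper_width'],manip.grasp_offset)
c=manip.camera_model('top');R=cv2.Rodrigues(np.float64(c['rvec']))[0];print(-R.T@np.float64(c['tvec']).ravel(),c)
E
```

```text
0.1 [ 0.28109148 -0.55759027  0.23013724] [ 0.16348671 -0.16362572  0.68860358 -0.6872582 ] 0.9994340313434266 -0.0187
[0.26108933 0.01199138 1.53443978] {'fx': 477.7754908033071, 'fy': 477.7754908033071, 'cx': 287.2736098303335, 'cy': 205.23450031470998, 'rvec': array([ 2.09942734, -2.12415006,  0.19223787]), 'tvec': array([0.03862608, 0.55467841, 1.45384206])}
```

View pics/top0.png

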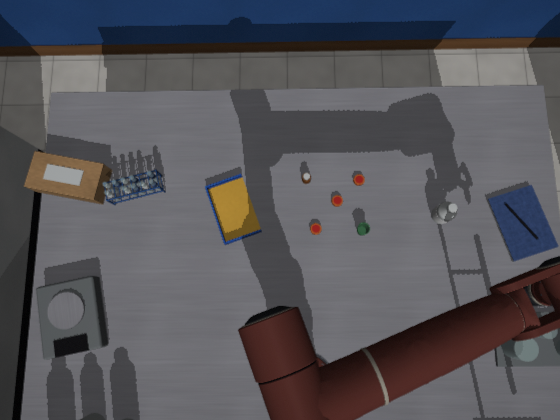

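View pics/scene0.png

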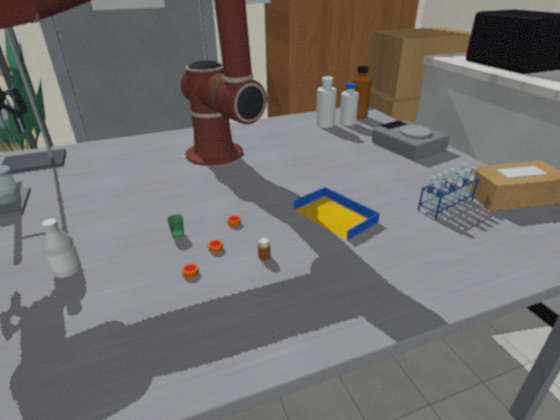

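Top view: the caps are at about (359,180), (337,200) and (316,229), the vial at (306,178), the beaker at (362,229), the bottle at (446,213) and the tray around (234,209), open to the right. Next I'll measure these accurately.

Run:
```python
from h import *
im=cv2.imread("pics/top0.png");h=cv2.cvtColor(im,cv2.COLOR_BGR2HSV)
red=cv2.inRange(h,(0,150,120),(12,255,255))
red[280:]=0
n,l,st,c=cv2.connectedComponentsWithStats(red)
for i in range(1,n):
    if st[i,4]>15: print("cap",c[i].round(1),st[i,4],unproj("top",c[i],.013)[0].round(4))
g=cv2.inRange(h,(50,100,20),(90,255,255));n,l,st,c=cv2.connectedComponentsWithStats(g)
for i in range(1,n):
    if st[i,4]>15: print("green",c[i],st[i],unproj("top",c[i],.025)[0].round(4))
y=cv2.inRange(h,(15,150,60),(32,255,255));y[:,:190]=0;y[:,275:]=0
cs=max(cv2.findContours(y,0,2)[0],key=cv2.contourArea);r=cv2.minAreaRect(cs);b=cv2.boxPoints(r);print(r,b,unproj("top",b,0).round(4))
bl=cv2.inRange(h,(105,150,60),(125,255,255));bl[:,:190]=0;bl[:,275:]=0;bl[:150]=0;bl[260:]=0
r=cv2.minAreaRect(cv2.findNonZero(bl));b=cv2.boxPoints(r);print(r,b,unproj("top",b,0.03).round(4))
crop=im[155:265,195:395];cv2.imwrite("pics/crop0.png",cv2.resize(crop,None,fx=4,fy=4,interpolation=cv2.INTER_CUBIC))
```

```text
cap [358.7 179.4] 84 [ 0.6464 -0.202   0.013 ]
cap [336.7 200.3] 86 [ 0.5776 -0.1281  0.013 ]
cap [315.5 228.4] 89 [ 0.4862 -0.0572  0.013 ]
green [361.95652174 228.2173913 ] [357 223  11  12  92] [ 0.4833 -0.2044  0.025 ]
((233.73486328125, 208.78109741210938), (54.17965316772461, 36.152366638183594), 70.97439575195312) [[207.81511 189.06378]
 [241.99257 177.27844]
 [259.6546  228.49841]
 [225.47716 240.28375]] [[0.624  0.295  0.    ]
 [0.6626 0.1822 0.    ]
 [0.4902 0.1233 0.    ]
 [0.4531 0.2339 0.    ]]
((232.26519775390625, 208.8326416015625), (61.6297492980957, 38.27402877807617), 70.615478515625) [[203.98537 186.11629]
 [240.08974 173.41289]
 [260.54504 231.549  ]
 [224.44066 244.2524 ]] [[0.6269 0.3021 0.03  ]
 [0.6678 0.1852 0.03  ]
 [0.4759 0.1183 0.03  ]
 [0.4367 0.2327 0.03  ]]
```

View pics/crop0.png

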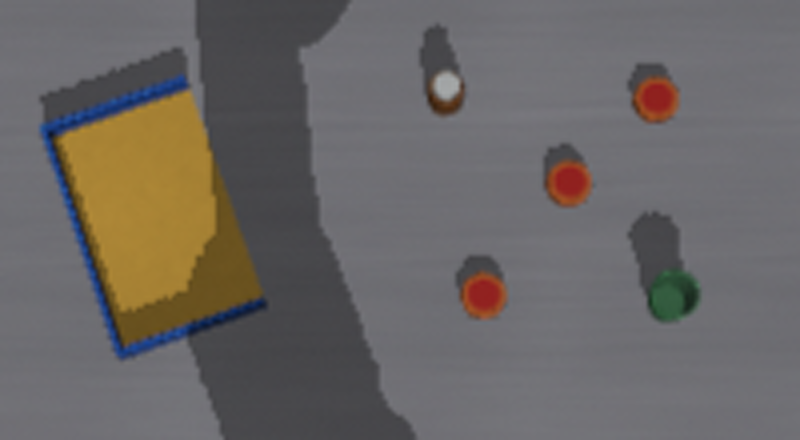

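```bash
cat >> h.py <<'E'
from scipy.spatial.transform import Rotation as Ro
M=np.array([.573,.152]);EX=np.array([-.327,.945]);EX/=np.linalg.norm(EX);EY=np.array([-EX[1],EX[0]])
def toM(p): d=np.array(p)[:2]-M; return np.array([d@EX,d@EY])
def toW(m): return M+m[0]*EX+m[1]*EY
def tool():
    s=manip.state();q=s['tool_rot'];R=Ro.from_quat([q[1],q[2],q[3],q[0]]).as_matrix();return s,np.array(s['tool_pos']),R
def plan(cap,goal,back=.04):
    s,p,R=tool();d=goal-cap;L=np.linalg.norm(d);d=d/L
    jaw=np.degrees(np.arctan2(R[1,2],R[0,2]));want=np.degrees(np.arctan2(d[1],d[0]))+90
    turn=(want-jaw+90)%180-90
    st=cap-back*d
    print("tool",p.round(4),"yaxis",R[:,1].round(3),"jaw dir",jaw.round(1),"turn deg",turn.round(1),"or +-180; j",np.round(s['joint_pos'],2))
    print("start",st.round(4),"delta units",((st-p[:2])/.05).round(2),"dir",d.round(3),"len",L.round(4))
E
python3 - <<'E'
from h import *
c=dict(c1=(.6464,-.202),c2=(.5776,-.1281),c3=(.4862,-.0572),bk=(.4833,-.2044),vial=unproj("top",(306.5,176.7),.048)[0][:2],bottle=unproj("top",(452.5,208),.13)[0][:2])
for k,v in c.items(): print(k,np.round(v,4),toM(v).round(4))
print(toW((.07,-.055)),toW((.07,0)),toW((.07,.055)))
plan(np.array(c['c3']),toW((.07,-.055)))
E
```

```text
c1 [ 0.6464 -0.202 ] [-0.3585  0.0464]
c2 [ 0.5776 -0.1281] [-0.2662  0.0872]
c3 [ 0.4862 -0.0572] [-0.1693  0.1504]
bk [ 0.4833 -0.2044] [-0.3075  0.2013]
vial [ 0.649  -0.0304] [-0.1972 -0.0121]
bottle [ 0.5252 -0.4608] [-0.5635  0.2455]
[0.60208567 0.23613694] [0.55010947 0.21815152] [0.49813328 0.20016611]
tool [ 0.2811 -0.5576  0.2301] yaxis [-0.001  0.002 -1.   ] jaw dir -63.3 turn deg 41.7 or +-180; j [-1.22  0.05  1.61  0.    1.48 -0.12]
start [ 0.4715 -0.0944] delta units [3.81 9.26] dir [0.367 0.93 ] len 0.3154
```

```bash
python3 -m jog '{"offset":[[0.317,0.772,-0.217],[0.317,0.772,-0.217],[0.317,0.772,-0.217],[0.317,0.772,-0.217],[0.317,0.772,-0.217],[0.317,0.772,-0.217],[0.317,0.772,-0.217],[0.317,0.772,-0.217],[0.317,0.772,-0.217],[0.317,0.772,-0.217],[0.317,0.772,-0.217],[0.317,0.772,-0.217]],"angular":[[0,0,0.579],[0,0,0.579],[0,0,0.579],[0,0,0.579],[0,0,0.579],[0,0,0.579],[0,0,0.579],[0,0,0.579],[0,0,0.579],[0,0,0.579],[0,0,0.579],[0,0,0.579]],"jaw":[24,24,24,24,24,24,24,24,24,24,24,24]}'
python3 -m jog '{"offset":[[0,0,0],[0,0,0]],"angular":[[0,0,0],[0,0,0]],"jaw":[24,24]}'
python3 - <<'E'
from h import *
plan(np.array((.4862,-.0572)),toW((.07,-.055)))
print(manip.state()['gripper_width'])
cv2.imwrite("pics/w1.png",manip.grab_frame("wrist"))
E
```

```text
time: 1.3
tool_pos: [0.4715, -0.0931, 0.1004]
tool_rot: [0.398, -0.398, 0.584, -0.584]
contact_force: [0.9, -0.0, 0.1]
gripper_width: 0.282
time: 1.5
tool_pos: [0.4711, -0.094, 0.1004]
tool_rot: [0.398, -0.399, 0.585, -0.584]
contact_force: [0.9, -0.8, 0.4]
gripper_width: 0.281
tool [ 0.4711 -0.094   0.1004] yaxis [-0.002  0.    -1.   ] jaw dir -21.5 turn deg -0.1 or +-180; j [-0.35 -0.18  2.06 -0.    1.26  0.02]
start [ 0.4715 -0.0944] delta units [ 0.01 -0.01] dir [0.367 0.93 ] len 0.3154
0.28069650692099185
```

View pics/w1.png

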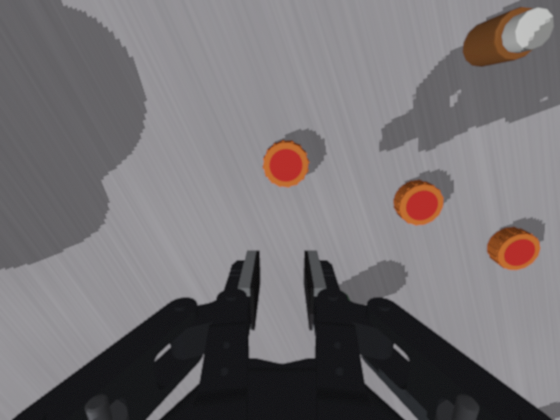

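The wrist view shows the near cap at (286,163), centred between the fingers at column 282 or so. I'll lower the tool and push.

```bash
python3 -m jog '{"offset":[[0,0,-0.47],[0,0,-0.47],[0,0,-0.47],[0,0,-0.47],[0,0,0],[0.037,0.093,0],[0.037,0.093,0],[0.037,0.093,0],[0.06,0.15,0],[0.08,0.2,0],[0.08,0.2,0],[0.08,0.2,0]],"angular":[[0,0,0],[0,0,0],[0,0,0],[0,0,0],[0,0,0],[0,0,0],[0,0,0],[0,0,0],[0,0,0],[0,0,0],[0,0,0],[0,0,0]],"jaw":[24,24,24,24,24,24,24,24,24,24,24,24]}'
python3 - <<'E'
from h import *
cv2.imwrite("pics/w2.png",manip.grab_frame("wrist"))
E
```

```text
time: 2.75
tool_pos: [0.4924, -0.0423, 0.0072]
tool_rot: [-0.398, 0.398, -0.585, 0.585]
contact_force: [-0.2, -0.2, 0.8]
gripper_width: 0.287
```

View pics/w2.png

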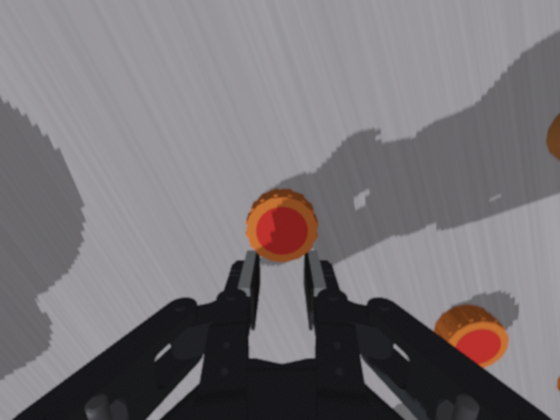

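The cap is cradled between the fingertips at (282,225), so I'll keep pushing.

```bash
python3 -m jog '{"offset":[[0.103,0.26,0],[0.103,0.26,0],[0.103,0.26,0],[0.103,0.26,0],[0.103,0.26,0],[0.103,0.26,0],[0.103,0.26,0],[0.103,0.26,0],[0.103,0.26,0],[0.103,0.26,0],[0.103,0.26,0],[0.103,0.26,0]],"angular":[[0,0,0],[0,0,0],[0,0,0],[0,0,0],[0,0,0],[0,0,0],[0,0,0],[0,0,0],[0,0,0],[0,0,0],[0,0,0],[0,0,0]],"jaw":[24,24,24,24,24,24,24,24,24,24,24,24]}'
python3 - <<'E'
from h import *
cv2.imwrite("pics/w3.png",manip.grab_frame("wrist"));s,p,R=tool();print(p,toM(p),(toW((.07,-.055))-.025*np.array([.367,.93])-p[:2])/.05)
E
```

```text
time: 4.0
tool_pos: [0.5542, 0.1136, 0.0071]
tool_rot: [0.398, -0.398, 0.585, -0.585]
contact_force: [0.2, -0.1, 1.4]
gripper_width: 0.285
[0.55501332 0.1151026  0.00742127] [-0.02898706  0.02906353] [0.75794691 1.95568662]
```

View pics/w3.png

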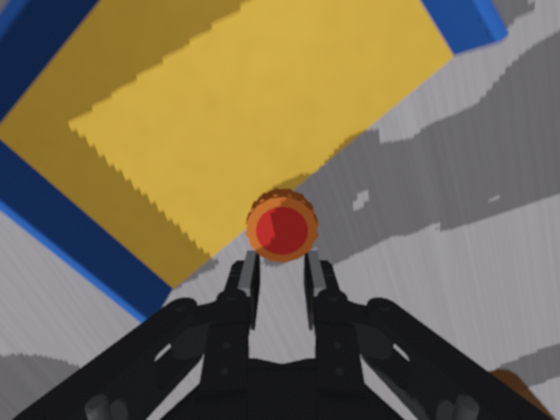

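The cap is crossing the tray's mouth and is well clear of the walls. I'll finish the push, back off and lift.

```bash
python3 -m jog '{"offset":[[0.095,0.245,0],[0.095,0.245,0],[0.095,0.245,0],[0.095,0.245,0],[0.095,0.245,0],[0.095,0.245,0],[0.095,0.245,0],[0.095,0.245,0],[-0.08,-0.2,0],[-0.2,-0.5,0],[-0.1,-0.3,0.5],[0,0,0.8]],"angular":[[0,0,0],[0,0,0],[0,0,0],[0,0,0],[0,0,0],[0,0,0],[0,0,0],[0,0,0],[0,0,0],[0,0,0],[0,0,0],[0,0,0]],"jaw":[24,24,24,24,24,24,24,24,24,24,24,24]}'
python3 - <<'E'
from h import *
cv2.imwrite("pics/w4.png",manip.grab_frame("wrist"))
plan(np.array((.5776,-.1281)),toW((.07,0.0)))
E
```

```text
time: 5.25
tool_pos: [0.5688, 0.158, 0.0686]
tool_rot: [0.394, -0.4, 0.586, -0.584]
contact_force: [0.1, -0.6, -0.9]
gripper_width: 0.276
tool [0.5754 0.1597 0.079 ] yaxis [ 0.007  0.001 -1.   ] jaw dir -21.7 turn deg 26.2 or +-180; j [ 0.15  0.12  1.8  -0.    1.21  0.52]
start [ 0.5808 -0.168 ] delta units [ 0.11 -6.55] dir [-0.079  0.997] len 0.3473
```

View pics/w4.png

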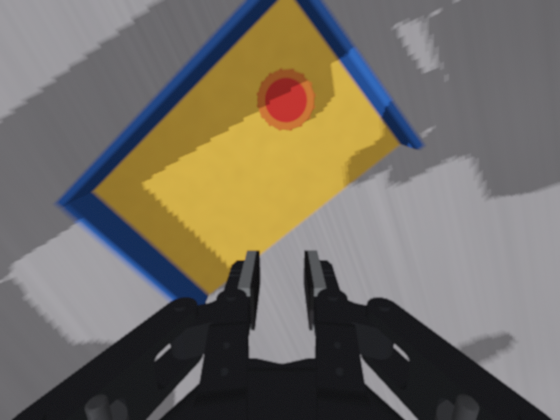

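Cap 3 is well inside the tray at (286,100). Next is cap 2.

```bash
python3 -m jog '{"offset":[[0.01,-0.2,0.3],[0.01,-0.65,0.3],[0.01,-0.7,0],[0.01,-0.7,0],[0.01,-0.7,0],[0.01,-0.7,0],[0.01,-0.7,0],[0.01,-0.7,0],[0.01,-0.65,0],[0.01,-0.55,0],[0.01,-0.3,0],[0,0,0]],"angular":[[0,0,0.4],[0,0,0.4],[0,0,0.4],[0,0,0.4],[0,0,0.4],[0,0,0.4],[0,0,0.4],[0,0,0.4],[0,0,0.4],[0,0,0.4],[0,0,0.37],[0,0,0]],"jaw":[24,24,24,24,24,24,24,24,24,24,24,24]}'
python3 - <<'E'
from h import *
cv2.imwrite("pics/w5.png",manip.grab_frame("wrist"))
plan(np.array((.5776,-.1281)),toW((.07,0.0)))
E
```

```text
time: 6.5
tool_pos: [0.5781, -0.1691, 0.1022]
tool_rot: [-0.519, 0.519, -0.48, 0.48]
contact_force: [-1.1, 0.1, -0.4]
gripper_width: 0.282
tool [ 0.578  -0.1678  0.102 ] yaxis [-0.  0. -1.] jaw dir 4.5 turn deg 0.0 or +-180; j [-0.41  0.11  1.78  0.    1.26 -0.48]
start [ 0.5808 -0.168 ] delta units [ 0.06 -0.  ] dir [-0.079  0.997] len 0.3473
```

View pics/w5.png

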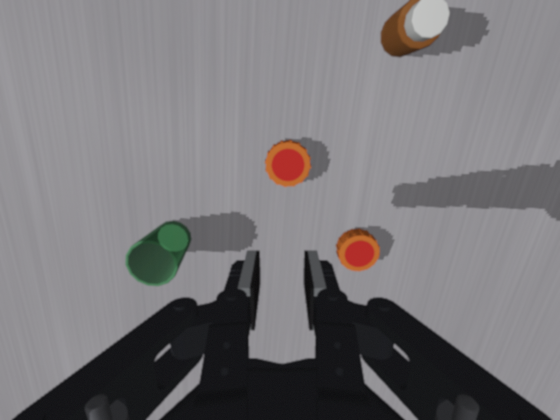

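Cap 2 sits at (288,163), aligned to within 3 mm, and cap 1 at (358,250) is clear of the fingers. I'll lower and push.

```bash
python3 -m jog '{"offset":[[0.06,0,-0.45],[0,0,-0.5],[0,0,-0.5],[0,0,-0.45],[0,0,0],[-0.008,0.1,0],[-0.008,0.1,0],[-0.008,0.1,0],[-0.01,0.15,0],[-0.017,0.22,0],[-0.02,0.26,0],[-0.02,0.26,0]],"angular":[[0,0,0],[0,0,0],[0,0,0],[0,0,0],[0,0,0],[0,0,0],[0,0,0],[0,0,0],[0,0,0],[0,0,0],[0,0,0],[0,0,0]],"jaw":[24,24,24,24,24,24,24,24,24,24,24,24]}'
python3 - <<'E'
from h import *
cv2.imwrite("pics/w6.png",manip.grab_frame("wrist"))
E
```

```text
time: 7.75
tool_pos: [0.5766, -0.1062, 0.0072]
tool_rot: [0.52, -0.52, 0.479, -0.479]
contact_force: [0.3, 0.4, 0.6]
gripper_width: 0.281
```

View pics/w6.png

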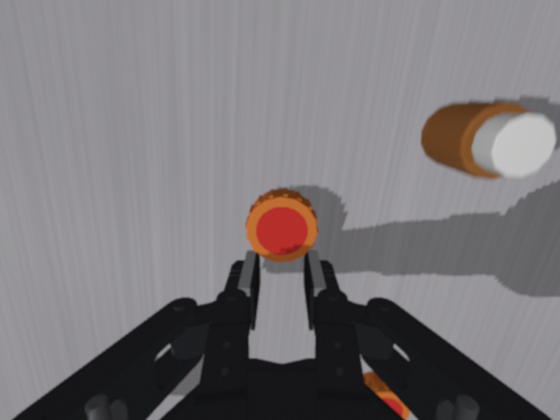

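Cap 2 is cradled at (282,226). The vial at (490,140) is off to the side and clear.

```bash
python3 -m jog '{"offset":[[-0.022,0.28,0],[-0.022,0.28,0],[-0.022,0.28,0],[-0.022,0.28,0],[-0.022,0.28,0],[-0.022,0.28,0],[-0.022,0.28,0],[-0.022,0.28,0],[-0.022,0.28,0],[-0.022,0.28,0],[-0.022,0.28,0],[-0.022,0.28,0]],"angular":[[0,0,0],[0,0,0],[0,0,0],[0,0,0],[0,0,0],[0,0,0],[0,0,0],[0,0,0],[0,0,0],[0,0,0],[0,0,0],[0,0,0]],"jaw":[24,24,24,24,24,24,24,24,24,24,24,24]}'
python3 - <<'E'
from h import *
cv2.imwrite("pics/w7.png",manip.grab_frame("wrist"));s,p,R=tool();print(p,toM(p),(toW((.07,0))-.025*np.array([-.079,.997])-p[:2])/.05)
E
```

```text
time: 9.0
tool_pos: [0.5635, 0.0617, 0.0071]
tool_rot: [0.52, -0.52, 0.479, -0.479]
contact_force: [0.8, 0.6, -0.7]
gripper_width: 0.279
[0.56313347 0.06338889 0.00702114] [-0.08051299  0.03830059] [-0.2209799   2.59675258]
```

View pics/w7.png

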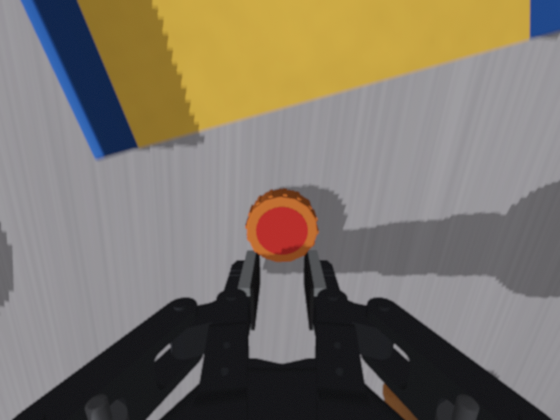

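The cap is still cradled and heading for the mouth. I'll finish this push and retreat.

```bash
python3 -m jog '{"offset":[[-0.022,0.28,0],[-0.022,0.28,0],[-0.022,0.28,0],[-0.022,0.28,0],[-0.022,0.28,0],[-0.022,0.28,0],[-0.022,0.28,0],[-0.022,0.28,0],[-0.022,0.28,0],[0.02,-0.2,0],[0.03,-0.5,0],[0.05,-0.5,0.5]],"angular":[[0,0,0],[0,0,0],[0,0,0],[0,0,0],[0,0,0],[0,0,0],[0,0,0],[0,0,0],[0,0,0],[0,0,0],[0,0,0],[0,0,0]],"jaw":[24,24,24,24,24,24,24,24,24,24,24,24]}'
python3 -m jog '{"offset":[[0,-0.5,0.7],[0,-0.3,0.7]],"angular":[[0,0,0],[0,0,0]],"jaw":[24,24]}'
python3 - <<'E'
from h import *
cv2.imwrite("pics/w8.png",manip.grab_frame("wrist"))
plan(np.array((.6464,-.202)),toW((.07,0.055)))
E
```

```text
time: 10.25
tool_pos: [0.5553, 0.1256, 0.0285]
tool_rot: [-0.518, 0.522, -0.481, 0.477]
contact_force: [-0.2, -0.6, 0.7]
gripper_width: 0.281
time: 10.45
tool_pos: [0.558, 0.0845, 0.1024]
tool_rot: [-0.519, 0.52, -0.48, 0.479]
contact_force: [0.3, -0.2, -0.5]
gripper_width: 0.281
tool [0.5626 0.0832 0.1101] yaxis [ 0.01  -0.002 -1.   ] jaw dir 4.5 turn deg 15.7 or +-180; j [ 0.02  0.02  1.86 -0.    1.26 -0.06]
start [ 0.6602 -0.2395] delta units [ 1.95 -6.45] dir [-0.346  0.938] len 0.4286
```

View pics/w8.png

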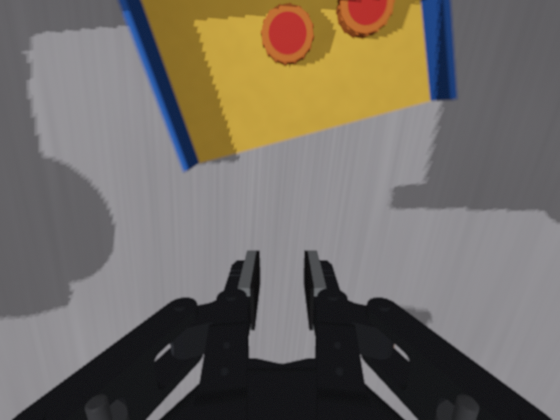

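Both caps lie in the tray, at (288,34) and (365,5). Now cap 1, taking a slight bend away from the vial.

```bash
python3 -m jog '{"offset":[[0.1,-0.4,0],[0.18,-0.65,0],[0.18,-0.65,0],[0.18,-0.65,0],[0.18,-0.65,0],[0.18,-0.65,0],[0.18,-0.65,0],[0.18,-0.65,0],[0.18,-0.6,0],[0.18,-0.5,0],[0.14,-0.4,0],[0,0,0]],"angular":[[0,0,0.23],[0,0,0.23],[0,0,0.23],[0,0,0.23],[0,0,0.23],[0,0,0.23],[0,0,0.23],[0,0,0.23],[0,0,0.23],[0,0,0.23],[0,0,0.23],[0,0,0]],"jaw":[24,24,24,24,24,24,24,24,24,24,24,24]}'
python3 - <<'E'
from h import *
cv2.imwrite("pics/w9.png",manip.grab_frame("wrist"))
plan(np.array((.6464,-.202)),np.array((.6464,-.202))+EX*.4)
E
```

```text
time: 11.7
tool_pos: [0.6519, -0.2389, 0.102]
tool_rot: [-0.578, 0.578, -0.407, 0.408]
contact_force: [-0.1, 0.5, 0.2]
gripper_width: 0.282
tool [ 0.6515 -0.2372  0.1017] yaxis [-0.  0. -1.] jaw dir 19.7 turn deg -0.6 or +-180; j [-0.46  0.31  1.54  0.    1.29 -0.8 ]
start [ 0.6595 -0.2398] delta units [ 0.16 -0.05] dir [-0.327  0.945] len 0.4
```

View pics/w9.png

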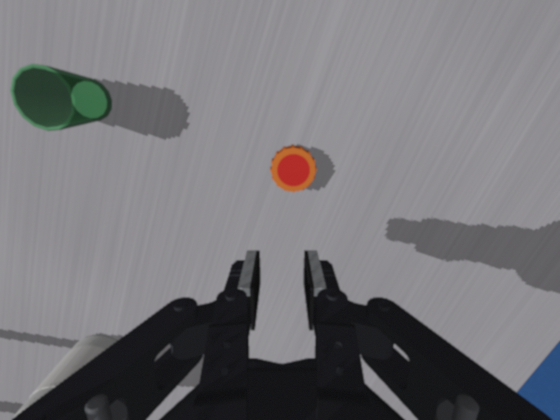

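Cap 1 is at (293,170), about 7 mm to the right of the fingers' centre line, which agrees with the computed shift. I'll correct for that and lower.

```bash
python3 -m jog '{"offset":[[0.16,-0.05,-0.45],[0,0,-0.5],[0,0,-0.5],[0,0,-0.45],[0,0,0],[-0.034,0.095,0],[-0.034,0.095,0],[-0.034,0.095,0],[-0.08,0.15,0],[-0.1,0.2,0],[-0.12,0.24,0],[-0.12,0.24,0]],"angular":[[0,0,0],[0,0,0],[0,0,0],[0,0,0],[0,0,0],[0,0,0],[0,0,0],[0,0,0],[0,0,0],[0,0,0],[0,0,0],[0,0,0]],"jaw":[24,24,24,24,24,24,24,24,24,24,24,24]}'
python3 - <<'E'
from h import *
cv2.imwrite("pics/w10.png",manip.grab_frame("wrist"));s,p,R=tool();print(p,toM(p))
for g in((-.197,.07),(.07,.055)): print(((toW(g)-.025*EX)-p[:2])/.05)
E
```

```text
time: 12.95
tool_pos: [0.6329, -0.1815, 0.0071]
tool_rot: [0.579, -0.579, 0.406, -0.406]
contact_force: [0.7, 0.4, 0.8]
gripper_width: 0.278
[ 0.63179323 -0.17955079  0.00655602] [-0.33254853  0.05285872]
[-1.04698161  1.97730878]
[-2.50969526  7.1218271 ]
```

View pics/w10.png

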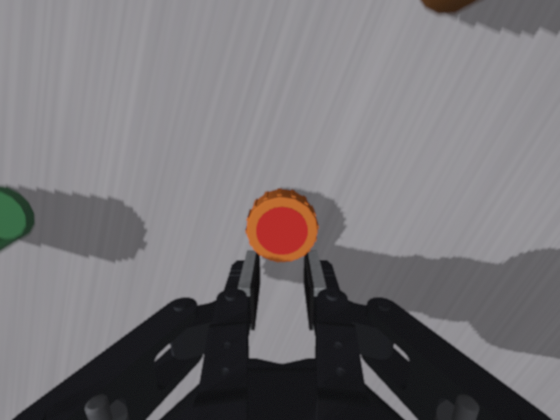

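Cap 1 is cradled at (282,226), and the beaker and vial are clear of the path.

```bash
python3 -m jog '{"offset":[[-0.13,0.247,0],[-0.13,0.247,0],[-0.13,0.247,0],[-0.13,0.247,0],[-0.13,0.247,0],[-0.13,0.247,0],[-0.13,0.247,0],[-0.13,0.247,0],[-0.073,0.257,0],[-0.073,0.257,0],[-0.073,0.257,0],[-0.073,0.257,0]],"angular":[[0,0,0],[0,0,0],[0,0,0],[0,0,0],[0,0,0],[0,0,0],[0,0,0],[0,0,0],[0,0,0],[0,0,0],[0,0,0],[0,0,0]],"jaw":[24,24,24,24,24,24,24,24,24,24,24,24]}'
python3 -m jog '{"offset":[[-0.073,0.257,0],[-0.073,0.257,0],[-0.073,0.257,0],[-0.073,0.257,0],[-0.073,0.257,0],[-0.073,0.257,0]],"angular":[[0,0,0],[0,0,0],[0,0,0],[0,0,0],[0,0,0],[0,0,0]],"jaw":[24,24,24,24,24,24]}'
python3 - <<'E'
from h import *
cv2.imwrite("pics/w11.png",manip.grab_frame("wrist"));s,p,R=tool();print(p,toM(p))
for g in((.07,.055),): print(((toW(g)-.025*EX)-p[:2])/.05)
E
```

```text
time: 14.2
tool_pos: [0.5668, -0.0315, 0.0072]
tool_rot: [0.579, -0.579, 0.406, -0.406]
contact_force: [-0.2, -0.8, 0.8]
gripper_width: 0.277
time: 14.8
tool_pos: [0.5448, 0.0456, 0.0071]
tool_rot: [0.579, -0.579, 0.406, -0.406]
contact_force: [0.4, -0.1, -0.5]
gripper_width: 0.281
[0.54401474 0.04718799 0.00687277] [-0.08957123  0.06166601]
[-0.75412553  2.58705147]
```

View pics/w11.png

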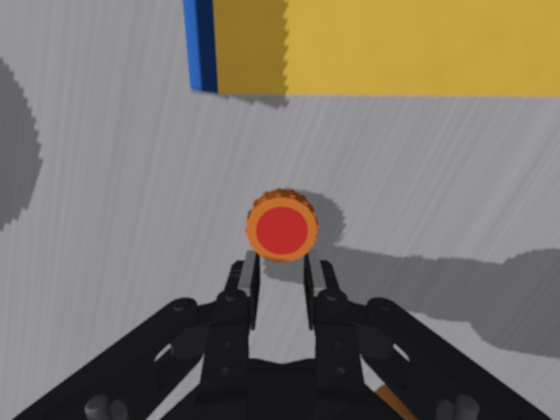

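Cap 1 is about 34 mm from the left wall's inner face. I'll steer a little towards the middle so the finger linkage clears the wall, then finish.

```bash
python3 -m jog '{"offset":[[-0.02,0.25,0],[-0.02,0.25,0],[-0.02,0.25,0],[-0.035,0.257,0],[-0.045,0.257,0],[-0.05,0.257,0],[-0.05,0.257,0],[-0.05,0.257,0],[-0.05,0.257,0],[0.06,-0.2,0],[0.17,-0.5,0],[0.1,-0.5,0.5]],"angular":[[0,0,0],[0,0,0],[0,0,0],[0,0,0],[0,0,0],[0,0,0],[0,0,0],[0,0,0],[0,0,0],[0,0,0],[0,0,0],[0,0,0]],"jaw":[24,24,24,24,24,24,24,24,24,24,24,24]}'
python3 -m jog '{"offset":[[0,-0.5,0.7],[0,-0.4,0.8],[0,-0.4,0.8],[0,-0.5,0.5],[0,-0.5,0],[0,-0.5,0],[0,0,0]],"angular":[[0,0,0],[0,0,0],[0,0,0],[0,0,0],[0,0,0],[0,0,0],[0,0,0]],"jaw":[24,24,24,24,24,24,24]}'
python3 - <<'E'
from h import *
im=manip.grab_frame("top");w=manip.grab_frame("wrist");cv2.imwrite("pics/top2.png",im);cv2.imwrite("pics/w12.png",w);cv2.imwrite("pics/sc2.png",manip.grab_frame("scene"))
h=cv2.cvtColor(im,cv2.COLOR_BGR2HSV);red=cv2.inRange(h,(0,150,70),(10,255,255));red[280:]=0
n,l,st,c=cv2.connectedComponentsWithStats(red)
for i in range(1,n):
    if 15<st[i,4]<300: p=unproj("top",c[i],.013)[0];print(c[i],st[i,4],p,toM(p))
E
```

```text
time: 16.05
tool_pos: [0.5418, 0.0984, 0.0289]
tool_rot: [-0.577, 0.581, -0.408, 0.404]
contact_force: [-0.8, -0.3, 0.4]
gripper_width: 0.283
time: 16.75
tool_pos: [0.5447, -0.0436, 0.1726]
tool_rot: [-0.578, 0.578, -0.407, 0.408]
contact_force: [0.3, 1.1, -0.6]
gripper_width: 0.279
[224.01428571 194.61428571] 70 [0.60153426 0.23909727 0.013     ] [ 0.0729779  -0.05544696]
[230.49295775 209.83098592] 71 [0.55063666 0.21722339 0.013     ] [ 0.06895051 -0.00019469]
[239.35211268 219.56338028] 71 [0.51823548 0.18811057 0.013     ] [0.05203368 0.03994524]
```

View pics/top2.png

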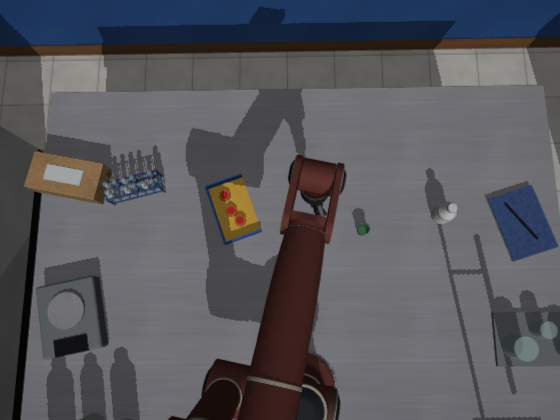

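View pics/w12.png

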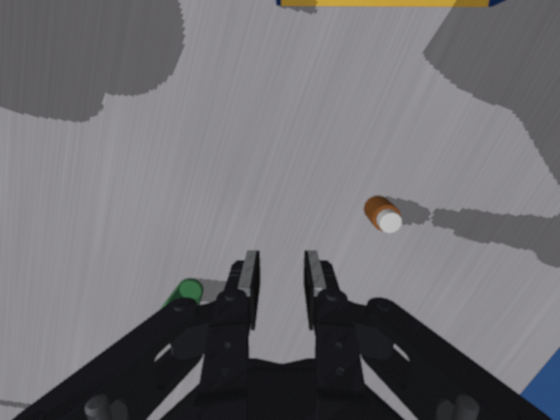

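View pics/sc2.png

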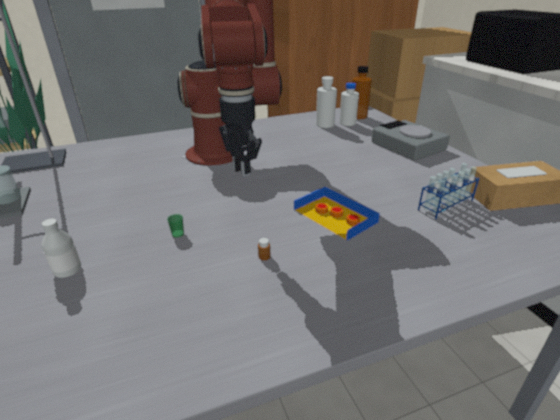

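All three caps lie in the tray, at mouth x of 52 to 73 mm. In the scene view the beaker (176,226), vial (264,249) and bottle (60,248) are where they were at the start, and the arm is clear of everything.

```bash
python3 -c "
from plant import manip
print(manip.job_done(),manip.state()['time'])"
```

```text
the job is handed in; nothing more can be done
the job is handed in; nothing more can be done
```

All three caps are in the tray and the job is handed in, at about 17 s of the 54 s allowed; no verdict was reported. I pushed them in one at a time, held between the partly open fingertips (24 mm gap) and never lifted.

- **Caps:** in the last top-camera picture their centres, in the tray-mouth frame, were at (73, −55), (69, 0) and (52, 40) mm. The judging limits are x from 18 to 120 mm and y within ±95 mm, so each has plenty of room even with a few millimetres of measuring error.
- **Beaker, vial and bottle:** they looked upright and unmoved in the scene picture, compared with the start by eye rather than measured. In the top view the arm hid the vial.
- **Robot:** the fingers were raised to about 170 mm and clear of everything. The force readings I saw were all below 2 N.

No check failed or disagreed with another.

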